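# Drift the movement frame into line and bolt it to the test fixture

### The arm

A 6-joint arm with a two-finger parallel gripper is mounted at the origin on the work surface. World frame = base frame: x ahead of the robot, y to its left, z up, the work surface at z = 0. Lengths are in m, angles in rad, forces in N, time in s.
With the tool pointing down it reaches from about 0.25 to 0.775 m from the base axis. Payload 4 kg.
Tool frame: the origin (TCP) lies where the fingers leave the gripper's body, on its centre line; the fingertips stand 97 mm ahead of it and the grasp point (between the pads) lies 78 mm ahead of it; z points along the fingers, y is the line along which they close (so a half turn about z gives the same grasp; the last joint's range is limited). The gripper opens to 94 mm and grips with 3 to 60 N. Pads are 16 mm wide; open, the fingers measure 119 mm over their backs; the gripper's body (75 mm by 177 mm) begins 78 mm behind the grasp point.
Start: joints at [1.182, 0.087, 1.371, -0, 1.684, -0.103], TCP at [0.155, 0.528, 0.303] pointing down, gripper open.
Joint ranges: [-3.1, 3.1], [-0.76, 2.03], [0.27, 2.55], [-1.08, 4.22], [0.17, 2.65], [-2.57, 2.57]. Speed limits (rad/s): [2.79, 2.79, 3.14, 3.14, 3.14, 3.14].

### API

Orientations are given as [roll, pitch, yaw] about the fixed x, y, z axes, in that order (R = Rz(yaw) Ry(pitch) Rx(roll)).
In Python, from bench import robot, eyes gives the robot as it stands. The module is installed in compiled form; this text tells all that it offers.
- The arm moves only by the tool carry_out, never from a script. Its argument "deltas" is a list of rows, each an object of numbers: "dx", "dy", "dz": the shift along the tool's x, y, z each as a share of 0.02 m, from -1 to 1; "wx", "wy", "wz": the turn, a rotation vector about the tool's x, y, z each as a share of 0.12 rad, from -1 to 1; "gripper": the closure in counts, from 0 (fully open) to 255 (shut). In form: [{"dx": .., "dy": .., "dz": .., "wx": .., "wy": .., "wz": .., "gripper": ..}, ...]. A call has 1 to 20 rows; each row shifts and turns the commanded pose from where the row before left it, along the tool's axes as they then stand; what a row does not reach is not made up. A row lasts 1/12 s, in which the tool goes at most 41.7 mm and 7.16 degrees, less where a joint would pass 70% of its speed; a pose out of reach is approached as far as the arm can. A call with a number of a shift or a turn outside -1 to 1 is refused whole. A call with a gripper value outside its range is refused whole. The fingers move at their own pace and stop on an object; the grip force is fixed at half the most. Time passes only in rows, so rows that do not move let the fingers close. It gives the time, the measured TCP pose, the force, the opening and the grip force at its end, in the units of the state.
- robot.get_obs(): the state, without advancing time (a new reading comes with each control period).
- eyes.snapshot(name): name is "scene" or "top" or "wrist"; returns the picture (480x640x3 uint8, red, green, blue); there is no depth.
- eyes.get_calibration(name): a dict with "fovy" (degrees; the focal length in pixels is half the picture's height over the tangent of half this angle, whatever the lens; pixels are square), "cx", "cy" (the principal point, pixels), "R" (3x3) and "t" (3): a world point X has camera coordinates R X + t. Camera axes: x right, y down, z forward; pixel columns grow to the right and rows downward; lengths in m; the calibration is good to about 2 mm. A picture is of the moment at which its call begins: read the wrist's pose just before it. get_calibration takes no time and is no camera call; for the wrist camera it gives the pose at the moment of the call.
- robot.close_job(): hands the job in; it is judged then, once.
The state is a dict: "time": time; "joint_positions": joint angles; "qvel": joint speeds; "joint_torque": joint torques, N m; "tool_pos": TCP position; "ee_rot": TCP orientation; "wrist_force": force on the tool from outside, world axes, zero at the start; "wrist_torque": the same for the moment, N m; "width": finger opening in m; "finger_force": force on a finger pad.
Only numpy, scipy, OpenCV 4.12 (cv2) and the standard library are available. Lean on these libraries where they do the work, as an engineer would, in place of code of your own. Each camera call takes 0.05 s, during which the arm holds its last target. There are 200 camera calls.

### The job

Bolt the brass movement frame to the black test fixture: its bolt hole is out of line with the socket hole underneath. Take the tapered drift from the oak block, work it through the frame's hole and straight down into the socket until its flange sits on the brass, so that the frame is drawn into line, then put it back upright in the same well of the oak block. Then take the hex-headed bolt from the oak block, stand it fully home in the two lined-up holes with its flange on the brass, and let go.

Things in the scene. Friction and masses are not known exactly. Their poses are not given: they have to be found in the camera images.
- drift_mid (a point): Steel drift, 0.2-0.45 kg, upright in a well of the fixed oak block (3 wells 34 mm wide, 80 mm apart; a thin punch is in one). Point: on its axis, half-way up its 116 mm. From the top: plain round head 22 wide, 50 tall (centre 33 above the point), flange 48 wide, 6 thick (underside 2 above the point, on the oak), shank 28 wide for 20, taper for 40 to a tip 6 wide (58 below the point). z up.
- bolt_mid (a point): Steel bolt, 0.2 kg, upright in another well of the oak block. Point: on its axis, half-way up its 79 mm. From the top: hexagonal head 40 mm across flats, 28 tall (centre 25.5 above the point; flats face along its own +x and -x), flange 48 wide, 6 thick (underside 5.5 above the point, on the oak), shank 20 wide, 45 long, the last 6 narrowing to 14. z up.
- socket (a point): Fixed socket hole, 34 mm wide, straight down through the black fixture block (205 x 150 mm, 70 mm high, fixed), on its lengthwise (x) centreline, 85 mm from its +x end. Point: centre of its mouth, in the flat aluminium slideway let into the block's top; z up. The brass plate lies on it and partly covers the hole; it slides along this point's y axis.
- frame_hole (a point): Bolt hole, 34 mm wide, through the 8 mm brass foot plate of the movement frame on the fixture. Point: hole centre in the plate's top face, 8 mm above the socket's mouth. The plate slides only along the socket's y (about 3 N friction, stays where left); it starts 16-20 mm off to +y. Brass uprights 58 mm high stand 78 mm from the hole on the -x side.
Not all that is in view belongs to the job. Leave any purple or red look-alike of the part that bears bolt_mid alone.

How it is judged:
On the way, in this order (a step that is already met when the one before it is completed fails the run):
1. the drift stands in both holes, its flange on the brass plate (within 6 mm), and the two holes are in line within 8 mm (horizontal distance between each of drift_mid, frame_hole and socket below 0.008 m and z of drift_mid in the frame of socket below 0.012 m and angle between drift_mid's own z axis and vertical below 0.175 rad), for 0.2 s.
2. the drift is back upright in its own well of the oak block (distance of drift_mid from where it was at the start of the episode below 0.012 m and angle between drift_mid's own z axis and vertical below 0.175 rad), for 0.2 s.
At the end, for the whole second after the job is handed in: Bolt upright (10 degrees) in both holes, within 10 mm of the socket's axis, flange on the brass (within 5 mm); the frame's hole in line with the socket within 8 mm; the drift upright (10 degrees) in the well it came from, within 12 mm of its start (all of step 2 and horizontal distance between bolt_mid and socket below 0.01 m and z of bolt_mid in the frame of socket below 0.0075 m and angle between bolt_mid's own z axis and vertical below 0.175 rad and horizontal distance between frame_hole and socket below 0.008 m); the robot touches nothing.
It also fails if it takes over 70 s, if anything falls off the work surface, if the arm or the gripper's body presses on something with over 40 N, if the wrist force passes 120 N, or if a joint passes its speed limit or range.

## Working session

There is one attempt and no reset: what is moved stays moved. The work goes in short steps, Python scripts to look and compute and a tool call to move; the robot and the scene stay as the last step left them, time stands still between calls to the robot, and variables do not carry over. Pictures are saved under pics/ and viewed, at most 10 in all, crops included, and the job is handed in when it is done.

Besides the shell and the picture viewer there is one more tool, called after "Request:" as a command line: name --argument value ..., lists and objects as JSON in quotes. carry_out: Moves the arm, as the interface text tells. Shift numbers are shares of 0.02 m and turn numbers shares of 0.12 rad, none past 1 either way. Its arguments: {"type":"object","properties":{"deltas":{"type":"array","items":{"type":"object","properties":{"dx":{"type":"number"},"dy":{"type":"number"},"dz":{"type":"number"},"wx":{"type":"number"},"wy":{"type":"number"},"wz":{"type":"number"},"gripper":{"type":"number"}}}}},"required":["deltas"]}

```bash
mkdir -p pics; python3 - <<'E'
from bench import robot, eyes
import cv2
o=robot.get_obs()
print({k:o[k] for k in ('time','tool_pos','ee_rot','width')})
for n in('scene','top'):
    im=eyes.snapshot(n); cv2.imwrite(f'pics/{n}0.png',im[:,:,::-1])
    c=eyes.get_calibration(n);print(n,c)
E
```

```text
{'time': 0.0, 'tool_pos': array([0.15493574, 0.52737866, 0.30150967]), 'ee_rot': array([-3.13939372e+00, -2.06715080e-04,  2.85576822e+00]), 'width': 0.09379959137146289}
scene {'fovy': 52.166574727364406, 'cx': 318.23638146739495, 'cy': 237.8587778832913, 'R': array([[ 0.50460592,  0.86332817,  0.00610993],
       [ 0.74562674, -0.43222135, -0.507174  ],
       [-0.43521676,  0.26047873, -0.86182202]]), 't': array([-0.30148483, -0.37095716,  1.15684406])}
top {'fovy': 55.343049093502145, 'cx': 320.9255434017326, 'cy': 243.6529218821062, 'R': array([[ 0.0204757 , -0.99961272, -0.01884576],
       [-0.99538101, -0.0186134 , -0.09418163],
       [ 0.09379438,  0.02068715, -0.99537664]]), 't': array([0.00339581, 0.5671493 , 0.80378581])}
```

View pics/scene0.png

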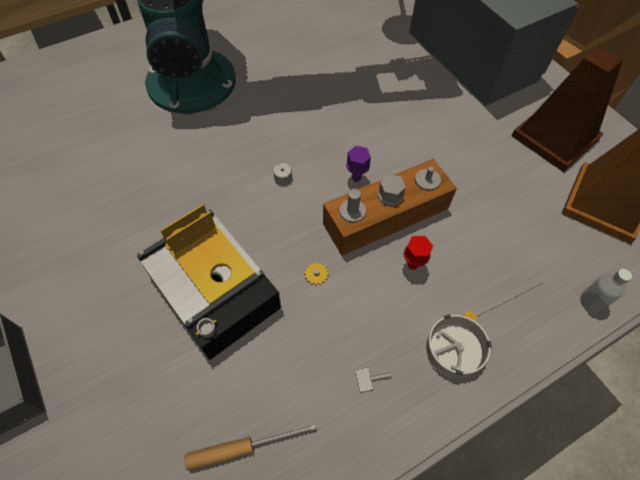

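View pics/top0.png

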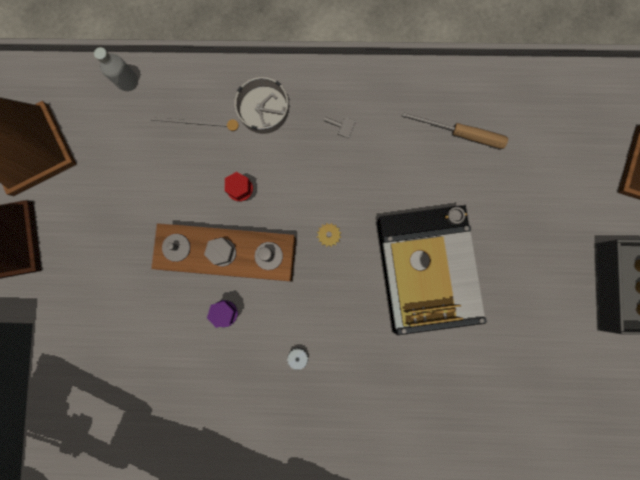

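The top view shows the oak block with the punch (176,247), bolt (220,251) and drift (268,256). The fixture has the brass hole at about (420,260), and the purple and red look-alikes stand beside the oak. I'll enlarge both regions.

```bash
python3 - <<'E'
import cv2,numpy as np
t=cv2.imread('pics/top0.png');s=cv2.imread('pics/scene0.png')
f=lambda im,x,y,w,h,k:cv2.resize(im[y:y+h,x:x+w],None,fx=k,fy=k,interpolation=cv2.INTER_CUBIC)
a=f(t,150,215,160,75,5); b=f(s,320,150,160,75,5)
cv2.imwrite('pics/c1.png',np.vstack([a[:300],b[:300]]))
a=f(t,370,200,120,140,4); 
b=f(s,130,200,80*2-40,140,3.3333)
b=f(s,160,200,80,140,4)
cv2.imwrite('pics/c2.png',np.hstack([f(t,370,200,100,150,4),f(s,160,200,100,150,4)]))
E
```

```text
(no output)
```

View pics/c1.png

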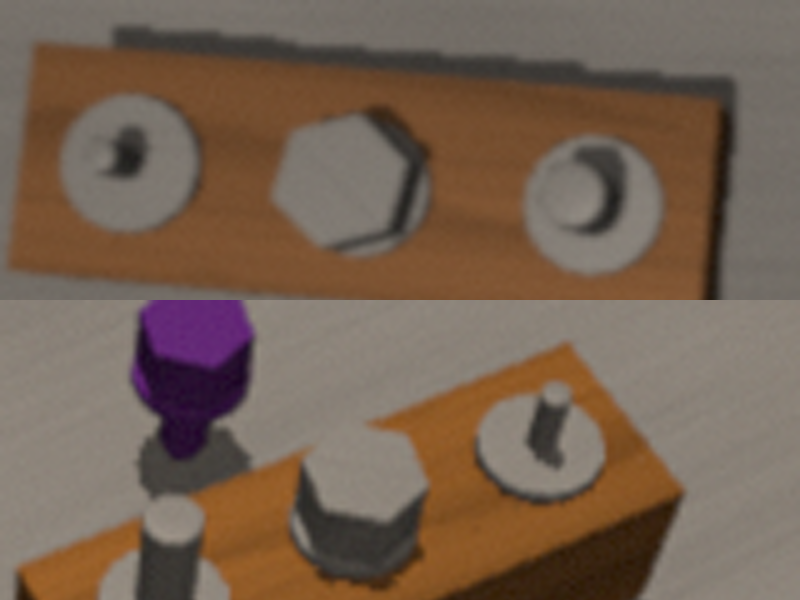

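View pics/c2.png

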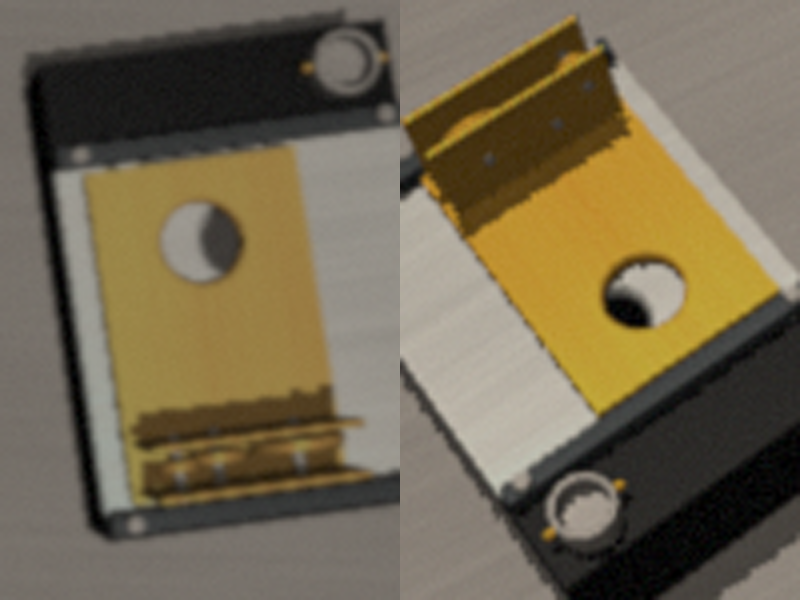

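```bash
cat > h.py <<'E'
import numpy as np
from bench import robot, eyes
def ray(n,p,c=None):
    c=c or eyes.get_calibration(n); f=240/np.tan(np.radians(c['fovy']/2))
    R=np.array(c['R']);o=-R.T@c['t'];d=R.T@np.array([(p[0]-c['cx'])/f,(p[1]-c['cy'])/f,1]);return o,d
def onz(n,p,z,c=None):
    o,d=ray(n,p,c);return o+d*(z-o[2])/d[2]
def tri(a,b):
    (o1,d1),(o2,d2)=ray('top',a),ray('scene',b)
    s=np.linalg.lstsq(np.c_[d1,-d2],o2-o1,rcond=None)[0]
    p,q=o1+s[0]*d1,o2+s[1]*d2;return (p+q)/2,np.linalg.norm(p-q)
E
python3 - <<'E'
from h import *
np.set_printoptions(precision=4,suppress=True)
T=lambda x,y:(150+x/5-.4,215+y/5-.4); S=lambda x,y:(320+x/5-.4,150+(y-300)/5-.4)
t2=lambda x,y:(370+x/4-.4,200+y/4-.4); s2=lambda x,y:(160+(x-400)/4-.4,200+y/4-.4)
print('punch fl',tri(T(130,162),S(541,445)))
print('drift head top',tri(T(571,194),S(173,520)))
print('bolt top',tri(T(341,179),S(364,476)))
print('hole',tri(t2(203,242),s2(645,292)))
zf=tri(T(130,162),S(541,445))[0][2]
print('drift fl',onz('top',T(593,204),zf),'punch',onz('top',T(130,162),zf))
hz=.078
print('hole78',onz('top',t2(203,242),hz),onz('scene',s2(645,292),hz))
for z in(.07,): print('crescent edge',onz('top',t2(203,242),z))
a=[onz('top',t2(*p),.078) for p in((85,178),(133,505),(296,148),(330,420))]
for i in(0,2): d=a[i]-a[i+1]; print('edge ang',np.degrees(np.arctan2(d[1],d[0])),np.linalg.norm(d))
h=[(272,190),(290,125),(362,112),(408,165),(390,235),(322,248)]
P=np.array([onz('top',T(*p),tri(T(341,179),S(364,476))[0][2])[:2] for p in h])
for i in range(6):
    m=(P[i]+P[(i+1)%6])/2-P.mean(0); print('flat normal',np.degrees(np.arctan2(m[1],m[0])),np.linalg.norm(m))
E
```

```text
punch fl (array([0.5522, 0.2636, 0.0749]), np.float64(0.001058000948099845))
drift head top (array([0.5405, 0.1038, 0.1244]), np.float64(0.0003094582799977484))
bolt top (array([0.5456, 0.1835, 0.1018]), np.float64(0.00032629465465237666))
hole (array([ 0.5378, -0.1545,  0.0768]), np.float64(0.001761356505992884))
drift fl [0.5406 0.1032 0.0749] punch [0.552  0.2631 0.0749]
hole78 [ 0.5374 -0.1551  0.078 ] [ 0.5389 -0.1538  0.078 ]
crescent edge [ 0.5379 -0.1567  0.07  ]
edge ang 8.657617853416497 0.13819469597238246
edge ang 6.799584658516954 0.11496346201873711
flat normal 71.35125879143801 0.021262409857657833
flat normal 15.925291804536284 0.02085142778992798
flat normal -45.87168919295015 0.019769136692054535
flat normal -108.43471542255237 0.020729013858809237
flat normal -163.84664419312435 0.02140880147090808
flat normal 134.06494507553225 0.01940570007765098
```

Request:
carry_out --deltas '[{"dx": -0.28, "dy": -0.96, "gripper": 100}, {"dx": -0.28, "dy": -0.96, "gripper": 100}, {"dx": -0.28, "dy": -0.96, "gripper": 100}, {"dx": -0.28, "dy": -0.96, "gripper": 100}, {"dx": -0.28, "dy": -0.96, "gripper": 100}, {"dx": -0.28, "dy": -0.96, "gripper": 100}, {"dx": -0.28, "dy": -0.96, "gripper": 100}, {"dx": -0.28, "dy": -0.96, "gripper": 100}, {"dx": -0.97, "dy": -0.31, "gripper": 100}, {"dx": -0.97, "dy": -0.31, "gripper": 100}, {"dx": -0.97, "dy": -0.31, "gripper": 100}, {"dx": -0.97, "dy": -0.31, "gripper": 100}, {"dx": -0.97, "dy": -0.31, "gripper": 100}, {"dx": -0.97, "dy": -0.31, "gripper": 100}, {"dx": -0.97, "dy": -0.31, "gripper": 100}, {"dx": -0.97, "dy": -0.31, "gripper": 100}, {"dx": -0.97, "dy": -0.31, "gripper": 100}, {"dx": -0.97, "dy": -0.31, "gripper": 100}, {"dx": -0.97, "dy": -0.31, "gripper": 100}, {"dx": -0.97, "dy": -0.31, "gripper": 100}]'

```text
invalid input
```

Request:
carry_out --deltas '[{"dx": -0.97, "dy": -0.31, "gripper": 100}, {"dx": -0.97, "dy": -0.31, "gripper": 100}, {"dx": -0.97, "dy": -0.31, "gripper": 100}, {"dx": -0.97, "dy": -0.31, "gripper": 100}, {"dx": -0.97, "dy": -0.31, "gripper": 100}, {"dx": -0.97, "dy": -0.31, "gripper": 100}, {"dx": -0.97, "dy": -0.31, "gripper": 100}, {"dx": -0.97, "dy": -0.31, "gripper": 100}, {"dx": -0.97, "dy": -0.31, "gripper": 100}, {"dx": -0.97, "dy": -0.31, "gripper": 100}, {"dx": -0.97, "dy": -0.31, "gripper": 100}, {"wz": -0.89, "dz": 0.6, "gripper": 100}, {"wz": -0.89, "dz": 0.6, "gripper": 100}, {"wz": -0.89, "dz": 0.6, "gripper": 100}, {"wz": -0.89, "dz": 0.6, "gripper": 100}, {"gripper": 100}]'

```text
invalid input
```

```bash
cat > look.py <<'E'
from h import *
import cv2,sys,json
np.set_printoptions(precision=4,suppress=True)
o=robot.get_obs();c=eyes.get_calibration('wrist');im=eyes.snapshot('wrist')
cv2.imwrite('pics/%s.png'%sys.argv[1],im[:,:,::-1])
json.dump({k:np.array(v).tolist() for k,v in c.items()},open('pics/%s.json'%sys.argv[1],'w'))
print(o['time'],o['tool_pos'],o['ee_rot'],o['width'],o['wrist_force'])
E
python3 look.py w1
```

```text
0.1 [0.1549 0.5274 0.3016] [-3.1396 -0.0002  2.8558] 0.0941198859154298 [-0.1432  0.5911  0.4264]
```

View pics/w1.png

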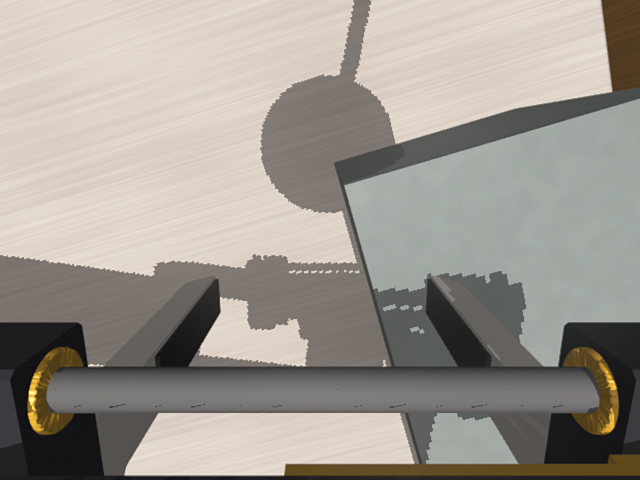

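The move calls were refused, so the arm has not moved. The wrist view shows the grey box on the right half (from x≈340). I'll retry with every key given.

Request:
carry_out --deltas '[{"dx": -0.28, "dy": -0.96, "dz": 0, "wx": 0, "wy": 0, "wz": 0, "gripper": 100}, {"dx": -0.28, "dy": -0.96, "dz": 0, "wx": 0, "wy": 0, "wz": 0, "gripper": 100}]'

```text
time: 0.32
tool_pos: [0.1549, 0.4875, 0.3016]
ee_rot: [-3.14, -0.0, 2.857]
wrist_force: [-0.3, -0.3, -0.0]
width: 0.0839
finger_force: 0.0
```

Request:
carry_out --deltas '[{"dx": -0.28, "dy": -0.96, "dz": 0, "wx": 0, "wy": 0, "wz": 0, "gripper": 100}, {"dx": -0.28, "dy": -0.96, "dz": 0, "wx": 0, "wy": 0, "wz": 0, "gripper": 100}, {"dx": -0.28, "dy": -0.96, "dz": 0, "wx": 0, "wy": 0, "wz": 0, "gripper": 100}, {"dx": -0.28, "dy": -0.96, "dz": 0, "wx": 0, "wy": 0, "wz": 0, "gripper": 100}, {"dx": -0.28, "dy": -0.96, "dz": 0, "wx": 0, "wy": 0, "wz": 0, "gripper": 100}, {"dx": -0.28, "dy": -0.96, "dz": 0, "wx": 0, "wy": 0, "wz": 0, "gripper": 100}, {"dx": -0.97, "dy": -0.31, "dz": 0, "wx": 0, "wy": 0, "wz": 0, "gripper": 100}, {"dx": -0.97, "dy": -0.31, "dz": 0, "wx": 0, "wy": 0, "wz": 0, "gripper": 100}, {"dx": -0.97, "dy": -0.31, "dz": 0, "wx": 0, "wy": 0, "wz": 0, "gripper": 100}, {"dx": -0.97, "dy": -0.31, "dz": 0, "wx": 0, "wy": 0, "wz": 0, "gripper": 100}, {"dx": -0.97, "dy": -0.31, "dz": 0, "wx": 0, "wy": 0, "wz": 0, "gripper": 100}, {"dx": -0.97, "dy": -0.31, "dz": 0, "wx": 0, "wy": 0, "wz": 0, "gripper": 100}, {"dx": -0.97, "dy": -0.31, "dz": 0, "wx": 0, "wy": 0, "wz": 0, "gripper": 100}, {"dx": -0.97, "dy": -0.31, "dz": 0, "wx": 0, "wy": 0, "wz": 0, "gripper": 100}, {"dx": -0.97, "dy": -0.31, "dz": 0, "wx": 0, "wy": 0, "wz": 0, "gripper": 100}, {"dx": -0.97, "dy": -0.31, "dz": 0, "wx": 0, "wy": 0, "wz": 0, "gripper": 100}, {"dx": -0.97, "dy": -0.31, "dz": 0, "wx": 0, "wy": 0, "wz": 0, "gripper": 100}, {"dx": -0.97, "dy": -0.31, "dz": 0, "wx": 0, "wy": 0, "wz": 0, "gripper": 100}]'

```text
time: 1.82
tool_pos: [0.3578, 0.2299, 0.3024]
ee_rot: [-3.141, -0.0, 2.856]
wrist_force: [0.8, 0.7, -0.8]
width: 0.0572
finger_force: 0.0
```

Request:
carry_out --deltas '[{"dx": -0.97, "dy": -0.31, "dz": 0, "wx": 0, "wy": 0, "wz": 0, "gripper": 100}, {"dx": -0.97, "dy": -0.31, "dz": 0, "wx": 0, "wy": 0, "wz": 0, "gripper": 100}, {"dx": -0.97, "dy": -0.31, "dz": 0, "wx": 0, "wy": 0, "wz": 0, "gripper": 100}, {"dx": -0.97, "dy": -0.31, "dz": 0, "wx": 0, "wy": 0, "wz": 0, "gripper": 100}, {"dx": -0.97, "dy": -0.31, "dz": 0, "wx": 0, "wy": 0, "wz": 0, "gripper": 100}, {"dx": -0.97, "dy": -0.31, "dz": 0, "wx": 0, "wy": 0, "wz": 0, "gripper": 100}, {"dx": -0.97, "dy": -0.31, "dz": 0, "wx": 0, "wy": 0, "wz": 0, "gripper": 100}, {"dx": -0.97, "dy": -0.31, "dz": 0, "wx": 0, "wy": 0, "wz": 0, "gripper": 100}, {"dx": -0.97, "dy": -0.31, "dz": 0, "wx": 0, "wy": 0, "wz": 0, "gripper": 100}, {"dx": -0.97, "dy": -0.31, "dz": 0, "wx": 0, "wy": 0, "wz": 0, "gripper": 100}, {"dx": -0.97, "dy": -0.31, "dz": 0, "wx": 0, "wy": 0, "wz": 0, "gripper": 100}, {"dx": 0, "dy": 0, "dz": 0.6, "wx": 0, "wy": 0, "wz": -0.89, "gripper": 100}, {"dx": 0, "dy": 0, "dz": 0.6, "wx": 0, "wy": 0, "wz": -0.89, "gripper": 100}, {"dx": 0, "dy": 0, "dz": 0.6, "wx": 0, "wy": 0, "wz": -0.89, "gripper": 100}, {"dx": 0, "dy": 0, "dz": 0.6, "wx": 0, "wy": 0, "wz": -0.89, "gripper": 100}, {"dx": 0, "dy": 0, "dz": 0, "wx": 0, "wy": 0, "wz": 0, "gripper": 100}]'

```text
time: 3.15
tool_pos: [0.5414, 0.1049, 0.2512]
ee_rot: [3.141, -0.006, -2.999]
wrist_force: [-0.1, -0.2, -0.5]
width: 0.057
finger_force: 0.0
```

```bash
python3 look.py w2
```

```text
3.15 [0.5414 0.1049 0.2512] [ 3.1412 -0.0064 -2.9987] 0.056985230099718356 [-0.0937 -0.1652 -0.4807]
```

View pics/w2.png

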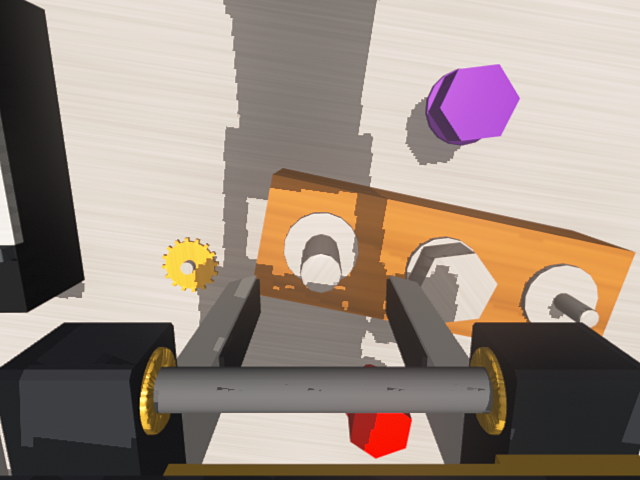

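The drift head top is at about (321,272), midway between the fingers. The right finger clears the bolt head.

```bash
python3 - <<'E'
from h import *;import json
c=json.load(open('pics/w2.json'))
print(onz('w',(321.5,272),.1244,c),onz('w',(320,249),.0745,c))
print('bolt',onz('w',(463,288),.1018,c))
E
```

```text
[0.5388316  0.10536771 0.1244    ] [0.53911662 0.10427795 0.0745    ]
bolt [0.54363447 0.18983454 0.1018    ]
```

Request:
carry_out --deltas '[{"dx": 0.06, "dy": 0, "dz": 0.9, "wx": 0, "wy": 0, "wz": 0, "gripper": 100}, {"dx": 0, "dy": 0, "dz": 0.9, "wx": 0, "wy": 0, "wz": 0, "gripper": 100}, {"dx": 0, "dy": 0, "dz": 0.9, "wx": 0, "wy": 0, "wz": 0, "gripper": 100}, {"dx": 0, "dy": 0, "dz": 0.86, "wx": 0, "wy": 0, "wz": 0, "gripper": 100}, {"dx": 0, "dy": 0, "dz": 0, "wx": 0, "wy": 0, "wz": 0, "gripper": 100}, {"dx": 0, "dy": 0, "dz": 0, "wx": 0, "wy": 0, "wz": 0, "gripper": 100}]'

```text
time: 3.7
tool_pos: [0.5413, 0.1049, 0.1835]
ee_rot: [3.141, -0.001, -3.002]
wrist_force: [-0.2, 0.2, -0.1]
width: 0.0569
finger_force: 0.0
```

Request:
carry_out --deltas '[{"dx": 0, "dy": 0, "dz": 0, "wx": 0, "wy": 0, "wz": 0, "gripper": 255}, {"dx": 0, "dy": 0, "dz": 0, "wx": 0, "wy": 0, "wz": 0, "gripper": 255}, {"dx": 0, "dy": 0, "dz": 0, "wx": 0, "wy": 0, "wz": 0, "gripper": 255}, {"dx": 0, "dy": 0, "dz": 0, "wx": 0, "wy": 0, "wz": 0, "gripper": 255}, {"dx": 0, "dy": 0, "dz": 0, "wx": 0, "wy": 0, "wz": 0, "gripper": 255}, {"dx": 0, "dy": 0, "dz": 0, "wx": 0, "wy": 0, "wz": 0, "gripper": 255}]'

```text
time: 4.2
tool_pos: [0.5417, 0.1046, 0.1841]
ee_rot: [-3.141, 0.001, -3.0]
wrist_force: [0.0, -0.1, 1.3]
width: 0.021
finger_force: 30.0
```

Request:
carry_out --deltas '[{"dx": 0, "dy": 0, "dz": -0.7, "wx": 0, "wy": 0, "wz": 0, "gripper": 255}, {"dx": 0, "dy": 0, "dz": -0.9, "wx": 0, "wy": 0, "wz": 0, "gripper": 255}, {"dx": 0, "dy": 0, "dz": -0.9, "wx": 0, "wy": 0, "wz": 0, "gripper": 255}, {"dx": 0, "dy": 0, "dz": -0.9, "wx": 0, "wy": 0, "wz": 0, "gripper": 255}, {"dx": 0, "dy": 0, "dz": -0.9, "wx": 0, "wy": 0, "wz": 0, "gripper": 255}, {"dx": 0, "dy": 0, "dz": -0.7, "wx": 0, "wy": 0, "wz": 0, "gripper": 255}, {"dx": 0.14, "dy": -0.99, "dz": 0, "wx": 0, "wy": 0, "wz": 0, "gripper": 255}, {"dx": 0.14, "dy": -0.99, "dz": 0, "wx": 0, "wy": 0, "wz": 0, "gripper": 255}, {"dx": 0.14, "dy": -0.99, "dz": 0, "wx": 0, "wy": 0, "wz": 0, "gripper": 255}, {"dx": 0.14, "dy": -0.99, "dz": 0, "wx": 0, "wy": 0, "wz": 0, "gripper": 255}, {"dx": 0.14, "dy": -0.99, "dz": 0, "wx": 0, "wy": 0, "wz": 0, "gripper": 255}, {"dx": 0.14, "dy": -0.99, "dz": 0, "wx": 0, "wy": 0, "wz": 0, "gripper": 255}, {"dx": 0.14, "dy": -0.99, "dz": 0, "wx": 0, "wy": 0, "wz": 0, "gripper": 255}, {"dx": 0.14, "dy": -0.99, "dz": 0, "wx": 0, "wy": 0, "wz": 0, "gripper": 255}, {"dx": 0.14, "dy": -0.99, "dz": 0, "wx": 0, "wy": 0, "wz": 0, "gripper": 255}, {"dx": 0.14, "dy": -0.99, "dz": 0, "wx": 0, "wy": 0, "wz": 0, "gripper": 255}, {"dx": 0, "dy": 0, "dz": 0, "wx": 0, "wy": 0, "wz": 0, "gripper": 255}, {"dx": 0, "dy": 0, "dz": 0, "wx": 0, "wy": 0, "wz": 0, "gripper": 255}]'

```text
time: 5.7
tool_pos: [0.5412, -0.0957, 0.2821]
ee_rot: [3.14, -0.002, -3.002]
wrist_force: [-0.2, 0.2, -3.5]
width: 0.0216
finger_force: 30.0
```

```bash
python3 look.py w3
```

```text
5.7 [ 0.5412 -0.0957  0.2821] [ 3.1399 -0.0022 -3.0023] 0.021580629105273575 [-0.1656  0.2378 -3.4611]
```

View pics/w3.png

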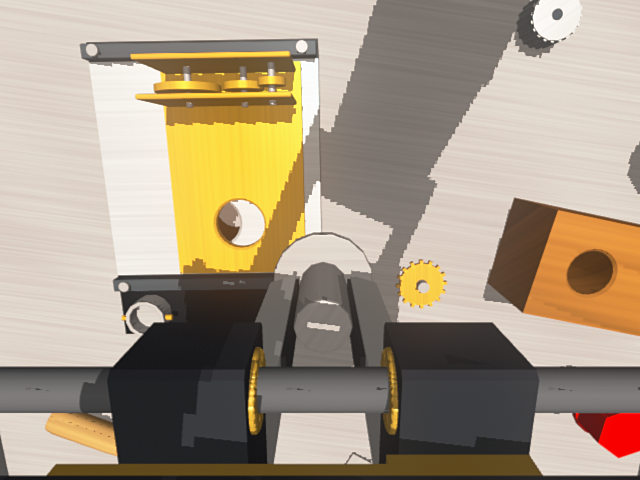

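The frame hole is at about (240,223). The edge of the dark socket crescent inside it is near x≈241, and the slideway's side edges run (90,60)–(118,275) and (318,60)–(322,200).

```bash
python3 - <<'E'
from h import *;import json,cv2
np.set_printoptions(precision=4,suppress=True)
c=json.load(open('pics/w3.json'))
print('hole',onz('w',(240.5,222.5),.0765,c))
im=cv2.imread('pics/w3.png').astype(int)
for r in(215,223,231): print(r,im[r,212:270:2].sum(1)//3)
g=im.sum(2)//3
for r in(70,150,200,250): print(r,[ (x,g[r,x]) for x in range(84,124,2)],[ (x,g[r,x]) for x in range(306,330,2)])
for p in((90,60),(118,275),(318,60),(322,200)): print(p,onz('w',p,.0695,c))
E
```

```text
hole [ 0.5357 -0.153   0.0765]
215 [181 171 152  94 131 130 130 129 129 129 129 129 130 190 191 240 239 239
 239 239 239 239 239 239 241 212 163 183 183]
223 [183 150 113  78  71  70  73 120 128 127 124 147 209 208 193 222 239 238
 238 238 239 239 239 239 239 241 207 170 172]
231 [181 176 163 107  89  67  68  69  69  68  69  69  65 138 207 238 238 238
 238 238 238 238 238 238 238 242 162 114 118]
70 [(84, np.int64(208)), (86, np.int64(208)), (88, np.int64(206)), (90, np.int64(238)), (92, np.int64(241)), (94, np.int64(241)), (96, np.int64(240)), (98, np.int64(241)), (100, np.int64(241)), (102, np.int64(241)), (104, np.int64(241)), (106, np.int64(241)), (108, np.int64(241)), (110, np.int64(242)), (112, np.int64(241)), (114, np.int64(242)), (116, np.int64(242)), (118, np.int64(242)), (120, np.int64(242)), (122, np.int64(243))] [(306, np.int64(251)), (308, np.int64(251)), (310, np.int64(251)), (312, np.int64(251)), (314, np.int64(251)), (316, np.int64(253)), (318, np.int64(195)), (320, np.int64(216)), (322, np.int64(216)), (324, np.int64(215)), (326, np.int64(213)), (328, np.int64(212))]
[... 1551 characters left out ...]
11)), (98, np.int64(211)), (100, np.int64(211)), (102, np.int64(212)), (104, np.int64(212)), (106, np.int64(212)), (108, np.int64(213)), (110, np.int64(213)), (112, np.int64(213)), (114, np.int64(228)), (116, np.int64(237)), (118, np.int64(236)), (120, np.int64(236)), (122, np.int64(236))] [(306, np.int64(215)), (308, np.int64(215)), (310, np.int64(215)), (312, np.int64(215)), (314, np.int64(214)), (316, np.int64(215)), (318, np.int64(215)), (320, np.int64(215)), (322, np.int64(215)), (324, np.int64(215)), (326, np.int64(214)), (328, np.int64(215))]
(90, 60) [ 0.4427 -0.2624  0.0695]
(118, 275) [ 0.5892 -0.2402  0.0695]
(318, 60) [ 0.4218 -0.1139  0.0695]
(322, 200) [ 0.513  -0.0985  0.0695]
```

Request:
carry_out --deltas '[{"dx": 0.14, "dy": -0.82, "dz": 0, "wx": 0, "wy": 0, "wz": 0, "gripper": 255}, {"dx": 0.14, "dy": -0.82, "dz": 0, "wx": 0, "wy": 0, "wz": 0, "gripper": 255}, {"dx": 0.14, "dy": -0.82, "dz": 0, "wx": 0, "wy": 0, "wz": 0, "gripper": 255}, {"dx": 0.13, "dy": -0.82, "dz": 0, "wx": 0, "wy": 0, "wz": 0, "gripper": 255}, {"dx": 0, "dy": 0, "dz": 0, "wx": 0, "wy": 0, "wz": 0, "gripper": 255}, {"dx": 0, "dy": 0, "dz": 0.5, "wx": 0, "wy": 0, "wz": 0, "gripper": 255}, {"dx": 0, "dy": 0, "dz": 0.5, "wx": 0, "wy": 0, "wz": 0, "gripper": 255}, {"dx": 0, "dy": 0, "dz": 0.4, "wx": 0, "wy": 0, "wz": 0, "gripper": 255}, {"dx": 0, "dy": 0, "dz": 0.3, "wx": 0, "wy": 0, "wz": 0, "gripper": 255}, {"dx": 0, "dy": 0, "dz": 0.3, "wx": 0, "wy": 0, "wz": 0, "gripper": 255}, {"dx": 0, "dy": 0, "dz": 0, "wx": 0, "wy": 0, "wz": 0, "gripper": 255}]'

```text
time: 6.67
tool_pos: [0.5393, -0.1607, 0.2412]
ee_rot: [3.139, -0.003, -2.999]
wrist_force: [0.1, 0.5, -3.7]
width: 0.0215
finger_force: 30.0
```

Request:
carry_out --deltas '[{"dx": 0, "dy": 0, "dz": 0.2, "wx": 0, "wy": 0, "wz": 0, "gripper": 255}, {"dx": 0, "dy": 0, "dz": 0.15, "wx": 0, "wy": 0, "wz": 0, "gripper": 255}, {"dx": 0, "dy": -0.13, "dz": 0, "wx": 0, "wy": 0, "wz": 0, "gripper": 255}, {"dx": 0, "dy": -0.13, "dz": 0, "wx": 0, "wy": 0, "wz": 0, "gripper": 255}, {"dx": 0, "dy": -0.13, "dz": 0, "wx": 0, "wy": 0, "wz": 0, "gripper": 255}, {"dx": 0, "dy": -0.13, "dz": 0, "wx": 0, "wy": 0, "wz": 0, "gripper": 255}, {"dx": 0, "dy": 0, "dz": 0, "wx": 0, "wy": 0, "wz": 0, "gripper": 255}, {"dx": 0, "dy": 0, "dz": 0, "wx": 0, "wy": 0, "wz": 0, "gripper": 255}]'

```text
time: 7.33
tool_pos: [0.5415, -0.172, 0.2364]
ee_rot: [3.141, -0.0, -3.0]
wrist_force: [-1.1, 2.5, -4.0]
width: 0.0216
finger_force: 30.0
```

Request:
carry_out --deltas '[{"dx": 0, "dy": 0.04, "dz": 0.3, "wx": 0, "wy": 0, "wz": 0, "gripper": 255}, {"dx": 0, "dy": 0, "dz": 0.3, "wx": 0, "wy": 0, "wz": 0, "gripper": 255}, {"dx": 0, "dy": 0, "dz": 0.3, "wx": 0, "wy": 0, "wz": 0, "gripper": 255}, {"dx": 0, "dy": 0, "dz": 0.3, "wx": 0, "wy": 0, "wz": 0, "gripper": 255}, {"dx": 0, "dy": 0, "dz": 0.2, "wx": 0, "wy": 0, "wz": 0, "gripper": 255}, {"dx": 0, "dy": 0, "dz": 0, "wx": 0, "wy": 0, "wz": 0, "gripper": 255}]'

```text
time: 7.83
tool_pos: [0.541, -0.1709, 0.2065]
ee_rot: [3.141, -0.002, -3.0]
wrist_force: [0.7, 2.3, -4.9]
width: 0.0215
finger_force: 30.0
```

Request:
carry_out --deltas '[{"dx": 0, "dy": 0, "dz": 0.25, "wx": 0, "wy": 0, "wz": 0, "gripper": 255}, {"dx": 0, "dy": 0, "dz": 0.2, "wx": 0, "wy": 0, "wz": 0, "gripper": 255}, {"dx": 0, "dy": 0, "dz": 0.1, "wx": 0, "wy": 0, "wz": 0, "gripper": 255}, {"dx": 0, "dy": 0, "dz": 0.05, "wx": 0, "wy": 0, "wz": 0, "gripper": 255}, {"dx": 0, "dy": 0, "dz": 0, "wx": 0, "wy": 0, "wz": 0, "gripper": 255}, {"dx": 0, "dy": 0, "dz": 0, "wx": 0, "wy": 0, "wz": 0, "gripper": 255}]'

```text
time: 8.33
tool_pos: [0.5412, -0.1711, 0.1959]
ee_rot: [3.141, -0.001, -3.0]
wrist_force: [0.2, 2.7, -4.0]
width: 0.021
finger_force: 30.0
```

Request:
carry_out --deltas '[{"dx": 0, "dy": 0, "dz": 0.08, "wx": 0, "wy": 0, "wz": 0, "gripper": 255}, {"dx": 0, "dy": 0, "dz": 0.06, "wx": 0, "wy": 0, "wz": 0, "gripper": 255}, {"dx": 0, "dy": 0, "dz": 0, "wx": 0, "wy": 0, "wz": 0, "gripper": 255}, {"dx": 0, "dy": 0, "dz": 0, "wx": 0, "wy": 0, "wz": 0, "gripper": 255}]'

```text
time: 8.67
tool_pos: [0.5414, -0.1711, 0.1937]
ee_rot: [-3.141, 0.0, -3.0]
wrist_force: [-0.5, 2.5, -2.9]
width: 0.0215
finger_force: 30.0
```

Request:
carry_out --deltas '[{"dx": 0, "dy": -0.04, "dz": 0.1, "wx": 0, "wy": 0, "wz": 0, "gripper": 255}, {"dx": 0, "dy": 0, "dz": 0.05, "wx": 0, "wy": 0, "wz": 0, "gripper": 255}, {"dx": 0, "dy": 0, "dz": 0, "wx": 0, "wy": 0, "wz": 0, "gripper": 255}, {"dx": 0, "dy": 0, "dz": 0, "wx": 0, "wy": 0, "wz": 0, "gripper": 255}, {"dx": 0, "dy": 0, "dz": 0, "wx": 0, "wy": 0, "wz": 0, "gripper": 255}]'

```text
time: 9.08
tool_pos: [0.5417, -0.1721, 0.192]
ee_rot: [-3.14, 0.001, -3.0]
wrist_force: [-2.2, 2.2, 5.6]
width: 0.0216
finger_force: 30.0
```

Request:
carry_out --deltas '[{"dx": 0, "dy": 0, "dz": 0, "wx": 0, "wy": 0, "wz": 0, "gripper": 255}, {"dx": 0, "dy": 0.03, "dz": -0.5, "wx": 0, "wy": 0, "wz": 0, "gripper": 255}, {"dx": 0, "dy": 0, "dz": -0.8, "wx": 0, "wy": 0, "wz": 0, "gripper": 255}, {"dx": 0, "dy": 0, "dz": -0.9, "wx": 0, "wy": 0, "wz": 0, "gripper": 255}, {"dx": 0, "dy": 0, "dz": -0.9, "wx": 0, "wy": 0, "wz": 0, "gripper": 255}, {"dx": 0, "dy": 0, "dz": -0.9, "wx": 0, "wy": 0, "wz": 0, "gripper": 255}, {"dx": 0, "dy": 0, "dz": -0.7, "wx": 0, "wy": 0, "wz": 0, "gripper": 255}, {"dx": 0, "dy": 0, "dz": 0, "wx": 0, "wy": 0, "wz": 0, "gripper": 255}]'

```text
time: 9.75
tool_pos: [0.5426, -0.1723, 0.2882]
ee_rot: [-3.137, 0.006, -3.001]
wrist_force: [1.0, 0.8, -3.5]
width: 0.0213
finger_force: 30.0
```

Request:
carry_out --deltas '[{"dx": -0.14, "dy": 0.98, "dz": 0, "wx": 0, "wy": 0, "wz": 0, "gripper": 255}, {"dx": -0.14, "dy": 0.98, "dz": 0, "wx": 0, "wy": 0, "wz": 0, "gripper": 255}, {"dx": -0.14, "dy": 0.98, "dz": 0, "wx": 0, "wy": 0, "wz": 0, "gripper": 255}, {"dx": -0.14, "dy": 0.98, "dz": 0, "wx": 0, "wy": 0, "wz": 0, "gripper": 255}, {"dx": -0.14, "dy": 0.98, "dz": 0, "wx": 0, "wy": 0, "wz": 0, "gripper": 255}, {"dx": -0.14, "dy": 0.98, "dz": 0, "wx": 0, "wy": 0, "wz": 0, "gripper": 255}, {"dx": -0.14, "dy": 0.98, "dz": 0, "wx": 0, "wy": 0, "wz": 0, "gripper": 255}, {"dx": -0.14, "dy": 0.98, "dz": 0, "wx": 0, "wy": 0, "wz": 0, "gripper": 255}, {"dx": -0.14, "dy": 0.98, "dz": 0, "wx": 0, "wy": 0, "wz": 0, "gripper": 255}, {"dx": -0.14, "dy": 0.98, "dz": 0, "wx": 0, "wy": 0, "wz": 0, "gripper": 255}, {"dx": -0.14, "dy": 0.98, "dz": 0, "wx": 0, "wy": 0, "wz": 0, "gripper": 255}, {"dx": -0.14, "dy": 0.98, "dz": 0, "wx": 0, "wy": 0, "wz": 0, "gripper": 255}, {"dx": -0.14, "dy": 0.98, "dz": 0, "wx": 0, "wy": 0, "wz": 0, "gripper": 255}, {"dx": -0.14, "dy": 0.98, "dz": 0, "wx": 0, "wy": 0, "wz": 0, "gripper": 255}, {"dx": 0, "dy": 0, "dz": 0, "wx": 0, "wy": 0, "wz": 0, "gripper": 255}, {"dx": 0, "dy": 0, "dz": 0, "wx": 0, "wy": 0, "wz": 0, "gripper": 255}]'

```text
time: 11.08
tool_pos: [0.5413, 0.1063, 0.283]
ee_rot: [-3.141, -0.002, -2.999]
wrist_force: [-0.8, -0.9, -3.2]
width: 0.0217
finger_force: 30.0
```

```bash
python3 - <<'E'
from h import *;import cv2
o=robot.get_obs();print(o['tool_pos'],o['ee_rot'])
f=lambda im,x,y,w,h,k:cv2.resize(im[y:y+h,x:x+w],None,fx=k,fy=k,interpolation=cv2.INTER_CUBIC)
t=eyes.snapshot('top')[:,:,::-1];s=eyes.snapshot('scene')[:,:,::-1]
cv2.imwrite('pics/t2.png',np.hstack([f(t,370,200,100,150,4),f(s,300,90,100,150,4)]))
E
```

```text
[0.5413134  0.1063276  0.28303438] [-3.14058401e+00 -1.96313608e-03 -2.99856575e+00]
```

View pics/t2.png

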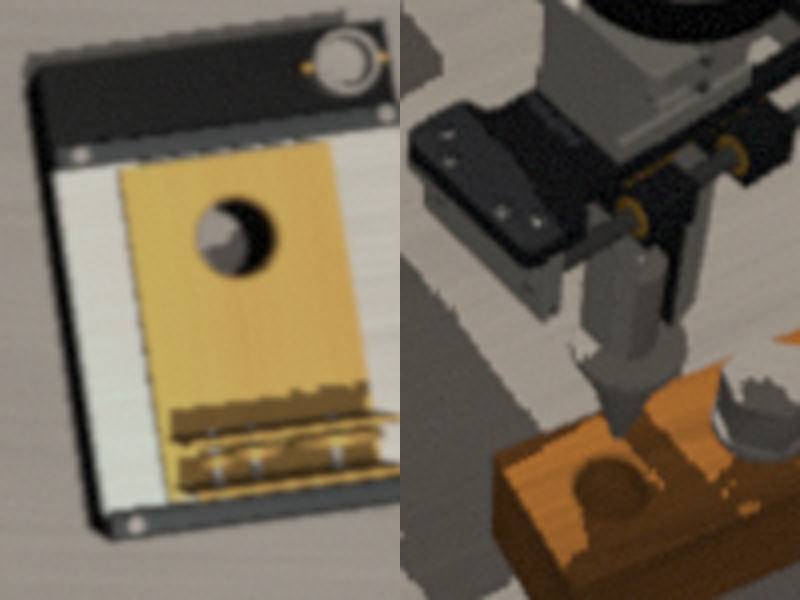

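The frame hole has moved to about (236,237) in the left crop, roughly 14.5 mm, so it is in line within about 3 mm. The drift hangs upright over its well. I'll lower it.

Request:
carry_out --deltas '[{"dx": 0, "dy": -0.08, "dz": 0, "wx": 0, "wy": 0, "wz": 0, "gripper": 255}, {"dx": 0, "dy": 0, "dz": 0.6, "wx": 0, "wy": 0, "wz": 0, "gripper": 255}, {"dx": 0, "dy": 0, "dz": 0.6, "wx": 0, "wy": 0, "wz": 0, "gripper": 255}, {"dx": 0, "dy": 0, "dz": 0.6, "wx": 0, "wy": 0, "wz": 0, "gripper": 255}, {"dx": 0, "dy": 0, "dz": 0.6, "wx": 0, "wy": 0, "wz": 0, "gripper": 255}, {"dx": 0, "dy": 0, "dz": 0.6, "wx": 0, "wy": 0, "wz": 0, "gripper": 255}, {"dx": 0, "dy": 0, "dz": 0.6, "wx": 0, "wy": 0, "wz": 0, "gripper": 255}, {"dx": 0, "dy": 0, "dz": 0.5, "wx": 0, "wy": 0, "wz": 0, "gripper": 255}, {"dx": 0, "dy": 0, "dz": 0.3, "wx": 0, "wy": 0, "wz": 0, "gripper": 255}, {"dx": 0, "dy": 0, "dz": 0, "wx": 0, "wy": 0, "wz": 0, "gripper": 255}, {"dx": 0, "dy": 0, "dz": 0, "wx": 0, "wy": 0, "wz": 0, "gripper": 255}]'

```text
time: 12.1
tool_pos: [0.5417, 0.1044, 0.1964]
ee_rot: [3.141, -0.0, -3.0]
wrist_force: [0.3, 0.0, -3.8]
width: 0.0219
finger_force: 30.0
```

Free, with no contact. I'll lower the last 12 mm.

Request:
carry_out --deltas '[{"dx": 0, "dy": 0, "dz": 0.3, "wx": 0, "wy": 0, "wz": 0, "gripper": 255}, {"dx": 0, "dy": 0, "dz": 0.2, "wx": 0, "wy": 0, "wz": 0, "gripper": 255}, {"dx": 0, "dy": 0, "dz": 0.1, "wx": 0, "wy": 0, "wz": 0, "gripper": 255}, {"dx": 0, "dy": 0, "dz": 0.05, "wx": 0, "wy": 0, "wz": 0, "gripper": 255}, {"dx": 0, "dy": 0, "dz": 0, "wx": 0, "wy": 0, "wz": 0, "gripper": 255}, {"dx": 0, "dy": 0, "dz": 0, "wx": 0, "wy": 0, "wz": 0, "gripper": 255}]'

```text
time: 12.6
tool_pos: [0.5418, 0.1044, 0.1841]
ee_rot: [3.142, 0.0, -3.0]
wrist_force: [-1.1, 0.6, -1.4]
width: 0.0219
finger_force: 30.0
```

Request:
carry_out --deltas '[{"dx": 0, "dy": 0, "dz": 0.03, "wx": 0, "wy": 0, "wz": 0, "gripper": 100}, {"dx": 0, "dy": 0, "dz": 0, "wx": 0, "wy": 0, "wz": 0, "gripper": 100}, {"dx": 0, "dy": 0, "dz": 0, "wx": 0, "wy": 0, "wz": 0, "gripper": 100}, {"dx": 0, "dy": 0, "dz": 0, "wx": 0, "wy": 0, "wz": 0, "gripper": 100}, {"dx": 0, "dy": 0, "dz": -0.5, "wx": 0, "wy": 0, "wz": 0, "gripper": 100}, {"dx": 0, "dy": 0, "dz": -0.9, "wx": 0, "wy": 0, "wz": 0, "gripper": 100}, {"dx": 0, "dy": 0, "dz": -0.9, "wx": 0, "wy": 0, "wz": 0, "gripper": 100}, {"dx": 0, "dy": 0, "dz": -0.9, "wx": 0, "wy": 0, "wz": 0, "gripper": 100}, {"dx": -0.2, "dy": 0.98, "dz": 0, "wx": 0, "wy": 0, "wz": 0, "gripper": 80}, {"dx": -0.2, "dy": 0.98, "dz": 0, "wx": 0, "wy": 0, "wz": 0, "gripper": 80}, {"dx": -0.2, "dy": 0.98, "dz": 0, "wx": 0, "wy": 0, "wz": 0, "gripper": 80}, {"dx": -0.2, "dy": 0.98, "dz": 0, "wx": 0, "wy": 0, "wz": 0, "gripper": 80}, {"dx": 0, "dy": 0, "dz": 0, "wx": 0, "wy": 0, "wz": 0.88, "gripper": 80}, {"dx": 0, "dy": 0, "dz": 0, "wx": 0, "wy": 0, "wz": 0.88, "gripper": 80}, {"dx": 0, "dy": 0, "dz": 0, "wx": 0, "wy": 0, "wz": 0.88, "gripper": 80}, {"dx": 0, "dy": 0, "dz": 0, "wx": 0, "wy": 0, "wz": 0.88, "gripper": 80}, {"dx": 0, "dy": 0, "dz": 0, "wx": 0, "wy": 0, "wz": 0, "gripper": 80}]'

```text
time: 14.02
tool_pos: [0.5467, 0.1844, 0.2481]
ee_rot: [3.141, 0.001, 2.859]
wrist_force: [0.0, -0.1, 0.7]
width: 0.0645
finger_force: 0.0
```

```bash
python3 look.py w4
```

```text
14.0167 [0.5467 0.1844 0.2481] [3.1409 0.0011 2.8591] 0.06453053276038916 [ 0.0355 -0.0613  0.6772]
```

View pics/w4.png

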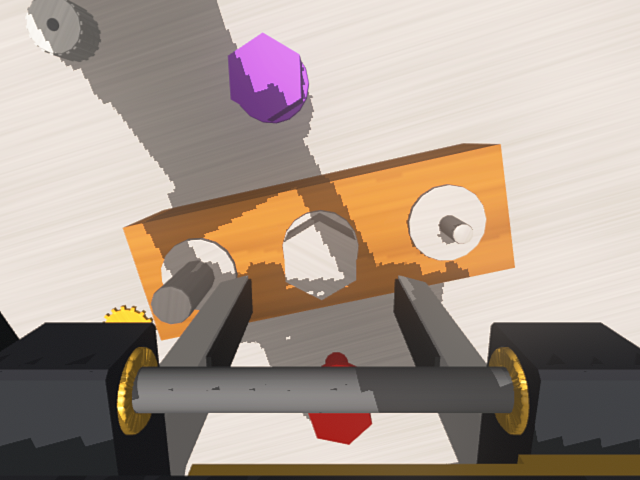

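The drift stands upright in its well. The bolt head, centred at (320,256), sits between the fingers with its flats parallel to the pads.

Request:
carry_out --deltas '[{"dx": 0, "dy": 0, "dz": 0.8, "wx": 0, "wy": 0, "wz": 0, "gripper": 80}, {"dx": 0, "dy": 0, "dz": 0.8, "wx": 0, "wy": 0, "wz": 0, "gripper": 80}, {"dx": 0, "dy": 0, "dz": 0.8, "wx": 0, "wy": 0, "wz": 0, "gripper": 80}, {"dx": 0, "dy": 0, "dz": 0.7, "wx": 0, "wy": 0, "wz": 0, "gripper": 80}, {"dx": 0, "dy": 0, "dz": 0.4, "wx": 0, "wy": 0, "wz": 0, "gripper": 80}, {"dx": 0, "dy": 0, "dz": 0, "wx": 0, "wy": 0, "wz": 0, "gripper": 80}, {"dx": 0, "dy": 0, "dz": 0, "wx": 0, "wy": 0, "wz": 0, "gripper": 80}]'

```text
time: 14.65
tool_pos: [0.5466, 0.1842, 0.1773]
ee_rot: [-3.142, -0.0, 2.862]
wrist_force: [0.6, 0.4, 1.1]
width: 0.0645
finger_force: 0.0
```

Request:
carry_out --deltas '[{"dx": 0, "dy": 0, "dz": 0, "wx": 0, "wy": 0, "wz": 0, "gripper": 255}, {"dx": 0, "dy": 0, "dz": 0, "wx": 0, "wy": 0, "wz": 0, "gripper": 255}, {"dx": 0, "dy": 0, "dz": 0, "wx": 0, "wy": 0, "wz": 0, "gripper": 255}, {"dx": 0, "dy": 0, "dz": 0, "wx": 0, "wy": 0, "wz": 0, "gripper": 255}, {"dx": 0, "dy": 0, "dz": 0, "wx": 0, "wy": 0, "wz": 0, "gripper": 255}, {"dx": 0, "dy": 0, "dz": 0, "wx": 0, "wy": 0, "wz": 0, "gripper": 255}]'

```text
time: 15.15
tool_pos: [0.547, 0.1841, 0.1783]
ee_rot: [3.141, 0.002, 2.861]
wrist_force: [-0.7, -1.9, 5.2]
width: 0.046
finger_force: 30.0
```

The width reads 46 mm instead of 40, with 5 N upward, so the tips probably caught the flange rim. I'll open, rise 6 mm and grip again.

Request:
carry_out --deltas '[{"dx": 0, "dy": 0, "dz": 0, "wx": 0, "wy": 0, "wz": 0, "gripper": 80}, {"dx": 0, "dy": 0, "dz": 0, "wx": 0, "wy": 0, "wz": 0, "gripper": 80}, {"dx": 0, "dy": 0, "dz": 0, "wx": 0, "wy": 0, "wz": 0, "gripper": 80}, {"dx": 0, "dy": 0, "dz": -0.3, "wx": 0, "wy": 0, "wz": 0, "gripper": 80}, {"dx": 0, "dy": 0, "dz": 0, "wx": 0, "wy": 0, "wz": 0, "gripper": 80}, {"dx": 0, "dy": 0, "dz": 0, "wx": 0, "wy": 0, "wz": 0, "gripper": 80}]'

```text
time: 15.65
tool_pos: [0.5468, 0.1844, 0.1836]
ee_rot: [3.141, 0.001, 2.861]
wrist_force: [-0.7, -0.1, -0.1]
width: 0.0645
finger_force: 0.0
```

Request:
carry_out --deltas '[{"dx": 0, "dy": 0, "dz": 0, "wx": 0, "wy": 0, "wz": 0, "gripper": 255}, {"dx": 0, "dy": 0, "dz": 0, "wx": 0, "wy": 0, "wz": 0, "gripper": 255}, {"dx": 0, "dy": 0, "dz": 0, "wx": 0, "wy": 0, "wz": 0, "gripper": 255}, {"dx": 0, "dy": 0, "dz": 0, "wx": 0, "wy": 0, "wz": 0, "gripper": 255}, {"dx": 0, "dy": 0, "dz": 0, "wx": 0, "wy": 0, "wz": 0, "gripper": 255}, {"dx": 0, "dy": 0, "dz": 0, "wx": 0, "wy": 0, "wz": 0, "gripper": 255}]'

```text
time: 16.15
tool_pos: [0.5465, 0.1842, 0.1829]
ee_rot: [3.142, -0.0, 2.861]
wrist_force: [-0.2, 0.8, -0.7]
width: 0.0457
finger_force: 30.0
```

```bash
python3 look.py w5
```

```text
16.15 [0.5465 0.1842 0.1829] [ 3.1416 -0.0003  2.8606] 0.045711392734537344 [-0.1649  0.8018 -0.7089]
```

```bash
python3 - <<'E'
import cv2,numpy as np
a=cv2.imread('pics/w4.png')[190:320,240:400];b=cv2.imread('pics/w5.png')[180:380,180:460]
k=lambda i,w,h:cv2.resize(i,(w,h),interpolation=cv2.INTER_CUBIC)
cv2.imwrite('pics/cmp.png',np.hstack([k(a,369,300),k(b,420,300)]))
E
```

```text
(no output)
```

View pics/cmp.png

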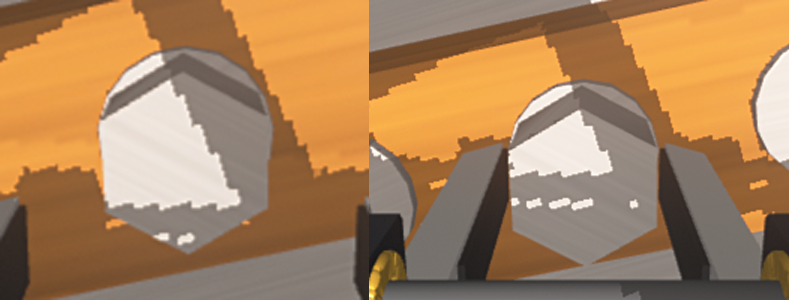

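The pads lie flat on two opposite flats and the head is centred. I'll check the actual head size with the calibration.

```bash
python3 - <<'E'
from h import *;import json
c5=json.load(open('pics/w5.json'));c4=json.load(open('pics/w4.json'))
p5=lambda x,y:(180+(x-369)/1.5,180+y/1.5); p4=lambda x,y:(240+x/2.306,190+y/2.308)
for z in(.0745,.1018):
    n=np.linalg.norm
    print(z,'w5 hex',n(onz('w',p5(513,200),z,c5)-onz('w',p5(657,200),z,c5)),'corner',n(onz('w',p5(583,87),z,c5)-onz('w',p5(586,263),z,c5)),
     'pads',n(onz('w',p5(508,150),z,c5)-onz('w',p5(659,150),z,c5)),
     'w4 hex',n(onz('w',p4(104,170),z,c4)-onz('w',p4(268,170),z,c4)))
o=robot.get_obs();print(o['width'],o['finger_force'])
print(onz('w',p5(585,176),.1018,c5))
E
```

```text
0.0745 w5 hex 0.047149222358223185 corner 0.06069075535568036 pads 0.04846514951748687 w4 hex 0.04543379317860383
0.1018 w5 hex 0.040436463189020985 corner 0.05205005241037308 pads 0.0415650383271371 w4 hex 0.040603817099674935
0.04551230812834998 29.999902546405792
[0.5414699  0.18749861 0.1018    ]
```

Request:
carry_out --deltas '[{"dx": 0, "dy": 0, "dz": -0.3, "wx": 0, "wy": 0, "wz": 0, "gripper": 255}, {"dx": 0, "dy": 0, "dz": -0.6, "wx": 0, "wy": 0, "wz": 0, "gripper": 255}, {"dx": 0, "dy": 0, "dz": -0.7, "wx": 0, "wy": 0, "wz": 0, "gripper": 255}, {"dx": 0, "dy": 0, "dz": -0.8, "wx": 0, "wy": 0, "wz": 0, "gripper": 255}, {"dx": 0, "dy": 0, "dz": -0.8, "wx": 0, "wy": 0, "wz": 0, "gripper": 255}, {"dx": 0, "dy": 0, "dz": -0.8, "wx": 0, "wy": 0, "wz": 0, "gripper": 255}, {"dx": 0, "dy": 0, "dz": -0.8, "wx": 0, "wy": 0, "wz": 0, "gripper": 255}, {"dx": 0, "dy": 0, "dz": -0.8, "wx": 0, "wy": 0, "wz": 0, "gripper": 255}, {"dx": 0, "dy": 0, "dz": -0.5, "wx": 0, "wy": 0, "wz": 0, "gripper": 255}, {"dx": 0, "dy": 0, "dz": 0, "wx": 0, "wy": 0, "wz": 0, "gripper": 255}, {"dx": 0, "dy": 0, "dz": 0, "wx": 0, "wy": 0, "wz": 0, "gripper": 255}]'

```text
time: 17.12
tool_pos: [0.5467, 0.1843, 0.3059]
ee_rot: [3.141, 0.001, 2.861]
wrist_force: [0.2, -0.6, -2.0]
width: 0.0454
finger_force: 30.0
```

```bash
python3 look.py w6; python3 - <<'E'
import cv2,numpy as np
a=cv2.imread('pics/w5.png').astype(int);b=cv2.imread('pics/w6.png').astype(int)
# gripped part unchanged in the image => bolt came along, not shifted
for n,(r0,r1,c0,c1) in dict(head=(245,350,278,368),headtop=(232,265,280,366),padL=(300,350,240,262)).items():
    d=np.abs(a-b)[r0:r1,c0:c1].max(2);print(n,np.median(d),(d>60).mean())
g=b.sum(2)//3
for r in(245,270,300,330): print(r,g[r,262:384:4])
print('hues',[b[r,320].tolist() for r in range(215,366,12)])
E
```

```text
17.1167 [0.5467 0.1843 0.3059] [3.1407 0.0014 2.8606] 0.04536810092754118 [ 0.203  -0.5588 -1.9629]
head 14.0 0.09259259259259259
headtop 14.0 0.07540521494009866
padL 8.0 0.0
245 [154 154 155 155 155 156 156 111 230 226 227 194 105 111 110  97  93  94
  92 112 130 125 129  97  93 148 152 150 150 150 152]
270 [ 93  92  94  95  98 109 109 158 226 223 223 222 222 222 222 224 225 221
 125 129 128 131 129 127  85  87  86 112 125 124 125]
300 [ 48  47  47 128 126 128 127 126 127 131 129 127 126 124 124 126 128 128
 126 130 128 125 125 125 126 126 125 124  44  47  48]
330 [ 40  29 220 123 121 123 124 125 127 125 126 124 125 127 123 122 124 126
 124 124 124 122 122 124 126 125 122 120 119  68  41]
hues [[114, 123, 136], [206, 219, 229], [97, 105, 117], [98, 106, 116], [217, 225, 235], [212, 222, 231], [212, 220, 231], [119, 125, 134], [128, 135, 143], [118, 125, 133], [117, 123, 132], [116, 123, 129], [34, 38, 160]]
```

Request:
carry_out --deltas '[{"dx": -0.256, "dy": -0.95, "dz": 0, "wx": 0, "wy": 0, "wz": 0, "gripper": 255}, {"dx": -0.256, "dy": -0.95, "dz": 0, "wx": 0, "wy": 0, "wz": 0, "gripper": 255}, {"dx": -0.256, "dy": -0.95, "dz": 0, "wx": 0, "wy": 0, "wz": 0, "gripper": 255}, {"dx": -0.256, "dy": -0.95, "dz": 0, "wx": 0, "wy": 0, "wz": 0, "gripper": 255}, {"dx": -0.256, "dy": -0.95, "dz": 0, "wx": 0, "wy": 0, "wz": 0, "gripper": 255}, {"dx": -0.256, "dy": -0.95, "dz": 0, "wx": 0, "wy": 0, "wz": 0, "gripper": 255}, {"dx": -0.256, "dy": -0.95, "dz": 0, "wx": 0, "wy": 0, "wz": 0, "gripper": 255}, {"dx": -0.256, "dy": -0.95, "dz": 0, "wx": 0, "wy": 0, "wz": 0, "gripper": 255}, {"dx": -0.256, "dy": -0.95, "dz": 0, "wx": 0, "wy": 0, "wz": 0, "gripper": 255}, {"dx": -0.256, "dy": -0.95, "dz": 0, "wx": 0, "wy": 0, "wz": 0, "gripper": 255}, {"dx": -0.256, "dy": -0.95, "dz": 0, "wx": 0, "wy": 0, "wz": 0, "gripper": 255}, {"dx": -0.256, "dy": -0.95, "dz": 0, "wx": 0, "wy": 0, "wz": 0, "gripper": 255}, {"dx": -0.256, "dy": -0.95, "dz": 0, "wx": 0, "wy": 0, "wz": 0, "gripper": 255}, {"dx": -0.256, "dy": -0.95, "dz": 0, "wx": 0, "wy": 0, "wz": 0, "gripper": 255}, {"dx": -0.256, "dy": -0.95, "dz": 0, "wx": 0, "wy": 0, "wz": 0, "gripper": 255}, {"dx": -0.256, "dy": -0.95, "dz": 0, "wx": 0, "wy": 0, "wz": 0, "gripper": 255}, {"dx": -0.256, "dy": -0.95, "dz": 0, "wx": 0, "wy": 0, "wz": 0, "gripper": 255}, {"dx": -0.256, "dy": -0.95, "dz": 0, "wx": 0, "wy": 0, "wz": 0, "gripper": 255}, {"dx": 0, "dy": 0, "dz": 0, "wx": 0, "wy": 0, "wz": 0, "gripper": 255}, {"dx": 0, "dy": 0, "dz": 0, "wx": 0, "wy": 0, "wz": 0, "gripper": 255}]'

```text
time: 18.83
tool_pos: [0.5397, -0.1705, 0.3032]
ee_rot: [3.141, -0.003, 2.859]
wrist_force: [0.1, 0.2, -2.0]
width: 0.0456
finger_force: 30.0
```

Request:
carry_out --deltas '[{"dx": -0.03, "dy": 0, "dz": 0.7, "wx": 0, "wy": 0, "wz": 0, "gripper": 255}, {"dx": 0, "dy": 0, "dz": 0.8, "wx": 0, "wy": 0, "wz": 0, "gripper": 255}, {"dx": 0, "dy": 0, "dz": 0.8, "wx": 0, "wy": 0, "wz": 0, "gripper": 255}, {"dx": 0, "dy": 0, "dz": 0.5, "wx": 0, "wy": 0, "wz": 0, "gripper": 255}, {"dx": 0, "dy": 0, "dz": 0.2, "wx": 0, "wy": 0, "wz": 0, "gripper": 255}, {"dx": 0, "dy": 0, "dz": 0.2, "wx": 0, "wy": 0, "wz": 0, "gripper": 255}, {"dx": 0, "dy": 0, "dz": 0.2, "wx": 0, "wy": 0, "wz": 0, "gripper": 255}, {"dx": 0, "dy": 0, "dz": 0.2, "wx": 0, "wy": 0, "wz": 0, "gripper": 255}, {"dx": 0, "dy": 0, "dz": 0, "wx": 0, "wy": 0, "wz": 0, "gripper": 255}, {"dx": 0, "dy": 0, "dz": 0, "wx": 0, "wy": 0, "wz": 0, "gripper": 255}]'

```text
time: 19.67
tool_pos: [0.5409, -0.1701, 0.2334]
ee_rot: [3.141, 0.0, 2.861]
wrist_force: [0.3, 0.0, -1.6]
width: 0.0454
finger_force: 30.0
```

Request:
carry_out --deltas '[{"dx": 0, "dy": 0, "dz": 0.25, "wx": 0, "wy": 0, "wz": 0, "gripper": 255}, {"dx": 0, "dy": 0, "dz": 0.25, "wx": 0, "wy": 0, "wz": 0, "gripper": 255}, {"dx": 0, "dy": 0, "dz": 0.25, "wx": 0, "wy": 0, "wz": 0, "gripper": 255}, {"dx": 0, "dy": 0, "dz": 0.25, "wx": 0, "wy": 0, "wz": 0, "gripper": 255}, {"dx": 0, "dy": 0, "dz": 0.25, "wx": 0, "wy": 0, "wz": 0, "gripper": 255}, {"dx": 0, "dy": 0, "dz": 0.25, "wx": 0, "wy": 0, "wz": 0, "gripper": 255}, {"dx": 0, "dy": 0, "dz": 0.2, "wx": 0, "wy": 0, "wz": 0, "gripper": 255}, {"dx": 0, "dy": 0, "dz": 0, "wx": 0, "wy": 0, "wz": 0, "gripper": 255}, {"dx": 0, "dy": 0, "dz": 0, "wx": 0, "wy": 0, "wz": 0, "gripper": 255}]'

```text
time: 20.42
tool_pos: [0.5407, -0.17, 0.1986]
ee_rot: [3.141, -0.001, 2.861]
wrist_force: [0.3, -0.3, -1.0]
width: 0.0454
finger_force: 30.0
```

Request:
carry_out --deltas '[{"dx": 0, "dy": 0, "dz": 0.15, "wx": 0, "wy": 0, "wz": 0, "gripper": 255}, {"dx": 0, "dy": 0, "dz": 0.1, "wx": 0, "wy": 0, "wz": 0, "gripper": 255}, {"dx": 0, "dy": 0, "dz": 0.05, "wx": 0, "wy": 0, "wz": 0, "gripper": 255}, {"dx": 0, "dy": 0, "dz": 0, "wx": 0, "wy": 0, "wz": 0, "gripper": 255}, {"dx": 0, "dy": 0, "dz": 0, "wx": 0, "wy": 0, "wz": 0, "gripper": 255}]'

```text
time: 20.83
tool_pos: [0.5408, -0.1701, 0.193]
ee_rot: [3.141, -0.0, 2.861]
wrist_force: [-0.8, 0.1, -2.4]
width: 0.0454
finger_force: 30.0
```

Request:
carry_out --deltas '[{"dx": 0, "dy": 0, "dz": 0.1, "wx": 0, "wy": 0, "wz": 0, "gripper": 255}, {"dx": 0, "dy": 0, "dz": 0.05, "wx": 0, "wy": 0, "wz": 0, "gripper": 255}, {"dx": 0, "dy": 0, "dz": 0, "wx": 0, "wy": 0, "wz": 0, "gripper": 255}, {"dx": 0, "dy": 0, "dz": 0, "wx": 0, "wy": 0, "wz": 0, "gripper": 255}]'

```text
time: 21.17
tool_pos: [0.541, -0.1702, 0.1909]
ee_rot: [-3.142, 0.001, 2.861]
wrist_force: [-0.6, 0.3, 2.3]
width: 0.0457
finger_force: 30.0
```

Seated. I'll release and rise.

Request:
carry_out --deltas '[{"dx": 0, "dy": 0, "dz": 0, "wx": 0, "wy": 0, "wz": 0, "gripper": 70}, {"dx": 0, "dy": 0, "dz": 0, "wx": 0, "wy": 0, "wz": 0, "gripper": 70}, {"dx": 0, "dy": 0, "dz": 0, "wx": 0, "wy": 0, "wz": 0, "gripper": 70}, {"dx": 0, "dy": 0, "dz": 0, "wx": 0, "wy": 0, "wz": 0, "gripper": 70}, {"dx": 0, "dy": 0, "dz": -0.4, "wx": 0, "wy": 0, "wz": 0, "gripper": 70}, {"dx": 0, "dy": 0, "dz": -0.8, "wx": 0, "wy": 0, "wz": 0, "gripper": 70}, {"dx": 0, "dy": 0, "dz": -0.8, "wx": 0, "wy": 0, "wz": 0, "gripper": 70}, {"dx": 0, "dy": 0, "dz": -0.8, "wx": 0, "wy": 0, "wz": 0, "gripper": 70}, {"dx": 0.9, "dy": 0.3, "dz": -0.6, "wx": 0, "wy": 0, "wz": 0, "gripper": 70}, {"dx": 0.9, "dy": 0.3, "dz": -0.6, "wx": 0, "wy": 0, "wz": 0, "gripper": 70}, {"dx": 0.9, "dy": 0.9, "dz": 0, "wx": 0, "wy": 0, "wz": 0, "gripper": 70}, {"dx": 0.9, "dy": 0.9, "dz": 0, "wx": 0, "wy": 0, "wz": 0, "gripper": 70}, {"dx": 0.9, "dy": 0.9, "dz": 0, "wx": 0, "wy": 0, "wz": 0, "gripper": 70}, {"dx": 0.9, "dy": 0.9, "dz": 0, "wx": 0, "wy": 0, "wz": 0, "gripper": 70}, {"dx": 0.9, "dy": 0.9, "dz": 0, "wx": 0, "wy": 0, "wz": 0, "gripper": 70}, {"dx": 0.9, "dy": 0.9, "dz": 0, "wx": 0, "wy": 0, "wz": 0, "gripper": 70}, {"dx": 0, "dy": 0, "dz": 0, "wx": 0, "wy": 0, "wz": 0, "gripper": 70}]'

```text
time: 22.58
tool_pos: [0.4341, -0.0121, 0.2711]
ee_rot: [3.14, 0.0, 2.864]
wrist_force: [0.6, -0.5, 0.3]
width: 0.0682
finger_force: 0.0
```

```bash
python3 - <<'E'
from h import *;import cv2
o=robot.get_obs();print(o['time'],o['tool_pos'],o['width'])
np.set_printoptions(precision=4,suppress=True)
for n in('top','scene'):
    a=cv2.imread(f'pics/{n}0.png');b=eyes.snapshot(n)[:,:,::-1].copy();cv2.imwrite(f'pics/{n}9.png',b)
    def rc(P):
        c=eyes.get_calibration(n);f=240/np.tan(np.radians(c['fovy']/2));q=np.array(c['R'])@P+c['t'];return int(c['cx']+f*q[0]/q[2]),int(c['cy']+f*q[1]/q[2])
    # drift: template of head+flange from the start, matched now; bolt: start template matched over the frame
    for nm,P,Q,w in(('drift',(.5405,.1035,.09),(.5405,.1035,.09),15),('bolt',(.546,.1835,.095),(.5405,-.1705,.104),14)):
        u,v=rc(np.array(P));x,y=rc(np.array(Q));T=a[v-w:v+w,u-w:u+w];S=b[y-w-15:y+w+15,x-w-15:x+w+15]
        m=cv2.matchTemplate(S,T,cv2.TM_CCOEFF_NORMED);_,s,_,l=cv2.minMaxLoc(m);print(n,nm,'score',round(s,3),'shift px',(l[0]-15,l[1]-15))
    # bolt head: grey (unsaturated) blob against brass
    x,y=rc(np.array((.5405,-.1705,.104)));h=cv2.cvtColor(b,cv2.COLOR_BGR2HSV)[y-25:y+25,x-25:x+25]
    k,lab,st,ce=cv2.connectedComponentsWithStats((h[:,:,1]<70).astype(np.uint8));i=lab[25,25]
    print(n,'grey blob',st[i],ce[i]+[x-25,y-25],'expected',(x,y))
E
```

```text
22.5833 [ 0.43411607 -0.01206535  0.27106037] 0.06824836365729692
top drift score 0.987 shift px (0, 0)
top bolt score 0.354 shift px (2, 0)
top grey blob [  9  13  31  28 669] [430.7444 258.3797] expected (432, 257)
scene drift score 0.986 shift px (0, 0)
scene bolt score 0.706 shift px (0, 3)
scene grey blob [ 12  12  31  33 767] [210.8501 273.3155] expected (209, 270)
```

The drift is back exactly where it started, with no pixel shift in either view. The bolt blob matches an upright, seated bolt at the socket, so I'll hand in.

```bash
python3 -c "
from bench import robot
print(robot.close_job())"
```

```text
the job is handed in; nothing more can be done
None
```

The job is handed in, with no verdict returned: the drift drew the frame to within about 3 mm of the socket by my estimate and is back upright in its own well. The bolt stands seated in both holes and the gripper is clear, though I confirmed the final bolt pose from contact force and blob position, not by viewing a picture.

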